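# Set out the bushing tray of a parts rack

## Robot

A 6-joint arm with a two-finger parallel gripper is mounted at the origin on a cart in front of the work surface, level with it; the furniture and walls round the work are solid. World frame = base frame: x ahead of the robot, y to its left, z up, the work surface at z = 0. Lengths are in m, angles in rad, forces in N, time in s.
With the tool pointing down it reaches from about 0.3 to 0.95 m from the base axis. Payload 3.1 kg.
Tool frame: the origin (TCP) lies between the finger pads; the fingertips stand 22 mm ahead of it and the grasp point (between the pads) lies 3 mm ahead of it; y points along the fingers, x is the direction in which the jaws open and shut, and the axes are right-handed (so a half turn about y gives the same grasp; the last joint's range is limited). The gripper opens to 85 mm and grips with 20 to 120 N. Pads are 22 mm wide; open, the fingers measure 114 mm over their backs; the gripper's body (76 mm by 85 mm) begins 54 mm behind the grasp point. The pads swing forward as they close: fully open they stand 13 mm farther back than shut.
Start: joints at [-1.34, 0.308, 1.634, -0, 1.2, -0.07], TCP at [0.185, -0.597, 0.233] pointing down, gripper open.
Joint ranges: [-3.06, 3.06], [-0.79, 1.96], [0.05, 2.63], [-1.19, 4.34], [0.05, 2.64], [-2.94, 2.94]. Speed limits (rad/s): [2.79, 2.79, 3.14, 3.14, 3.14, 3.14].

## Interface

Orientations are given as a 3x3 rotation matrix whose columns are the frame's x, y, z axes.
In Python, from bench import arm, cams, hand_in gives the robot as it stands.
- The arm moves only by the tool apply_moves, never from a script. Its argument "series" is a list of rows, each a list of 5 numbers: the finger opening in cm, from 0 to 8.54, then the shift along the tool's x, y, z in cm, then the turn about the tool's y in degrees. A call has 1 to 8 rows; each row is the pose to reach, as a shift and turn from the pose commanded when the call began, along the tool's axes at that moment; what a row does not reach only later rows make up. A row lasts 1/12 s, in which the tool goes at most 41.7 mm and 7.16 degrees, less where a joint would pass 70% of its speed; a pose out of reach is approached as far as the arm can. A call with a gripper value outside its range is refused whole. The fingers move at their own pace and stop on an object; "grip_force" is the grip in N (left out, the last holds). Time passes only in rows, so rows that repeat a pose let the fingers close. It gives the time, the measured TCP pose, the force and the opening at its end, in the units of the state.
- arm.state(): the state, without advancing time (a new reading comes with each control period).
- cams.camera(name): name is "scene" or "top" or "wrist"; returns the picture (400x640x3 uint8, red, green, blue); there is no depth.
- cams.camera_params(name): a dict with "vertical_fov" (degrees; the focal length in pixels is half the picture's height over the tangent of half this angle, whatever the lens; pixels are square), "cx", "cy" (the principal point, pixels), "dist" ([k1, k2, p1, p2, k3] as OpenCV has them; the pictures are not rectified), "rvec" (rotation vector, rad) and "tvec" (3), from world to camera coordinates, as OpenCV has them. Camera axes: x right, y down, z forward; pixel columns grow to the right and rows downward; lengths in m; the calibration is good to about 2 mm. A picture is of the moment at which its call begins: read the wrist's pose just before it. camera_params takes no time and is no camera call; for the wrist camera it gives the pose at the moment of the call.
- hand_in(): hands the job in, once; it reports no verdict.
The state is a dict: "time": time; "joints": joint angles; "qd": joint speeds; "joint_efforts": joint torques, N m; "tool_pos": TCP position; "tool_rot": TCP orientation; "wrist_force": force on the tool from outside, world axes, zero at the start; "ft_torque": the same for the moment, N m; "grip_width": opening from 0.0 (shut) to 1.0 (fully open).
Only numpy, scipy, OpenCV 4.12 (cv2) and the standard library are available. Lean on these libraries where they do the work, as an engineer would, in place of code of your own. Each camera call takes 0.05 s, during which the arm holds its last target.

## Task

The three trays of the small parts rack all stand partly open; get the rack ready for fitting the tall sleeve bushing. Hook a fingertip behind the front lip of the tray that holds the tall bushing and draw that tray out along its rails to its stop, and push the other two trays fully home, in any order. Use the fingertips only: do not pinch a tray's lip, do not touch or lift the three ring-shaped parts in the trays, and leave the wood block and the angle bracket beside the rack where they are.

Things in the scene. Friction and masses are not known exactly. Their poses are not given: they have to be found in the camera images.
- rack: fixed grey steel parts rack, 185 mm deep (its x), 262 mm wide (its y), back and side cheeks 44 mm high; origin at the centre of its underside, on the bench; -x is the open front. It carries three equal open steel trays side by side, centres 82 mm apart in y (left = +y). Which part lies in which tray varies
- lip_left (a point): middle of the top of the front lip of the left tray, 46.5 mm above the bench. Moves with the tray. Axes: x points from the lip back into the rack (the tray is drawn out along -x of this frame and pushed home along +x), y to the left along the lip, z up
- lip_middle (a point): as lip_left, for the middle tray. Every tray: 175 mm long, 76 mm wide (70 inside), side walls to 37 mm above the bench, inner floor 10 mm above the bench; front wall 4 mm thick with a rolled lip of 7 mm diameter centred on its top
- lip_right (a point): as lip_left, for the right tray. In every tray, behind the front wall, is an empty finger pocket (x = 2 to 66 mm in this frame, 70 mm wide), then a 3 mm divider up to 33 mm above the bench, then the rear pocket (x = 69 to 170 mm) where a part lies loose
- tray_left (a joint): how far the left tray is drawn out along its rails, m: 0 = fully home, 0.100 = at its outer stop; it cannot lift. It slides with about 1.5 N of friction, slightly damped, and stays where it is left
- tray_middle (a joint): how far the middle tray is drawn out along its rails, m: 0 = fully home, 0.100 = at its outer stop; it cannot lift. It slides with about 1.5 N of friction, slightly damped, and stays where it is left
- tray_right (a joint): how far the right tray is drawn out along its rails, m: 0 = fully home, 0.100 = at its outer stop; it cannot lift. It slides with about 1.5 N of friction, slightly damped, and stays where it is left
- bushing_1: the tall sleeve bushing, brass, 32 mm diameter and 28 mm high with a bore, standing loose in the rear pocket of one tray; origin at the centre of its underside
- bushing_2: wide low steel ring, 42 mm diameter and 14 mm high, loose in another tray; origin at the centre of its underside
- spacer: small thin rusty ring, 30 mm diameter and 10 mm high, loose in the remaining tray; origin at the centre of its underside
- wood_block: loose wooden block 62 x 130 x 42 mm lying on the bench to the left of the rack; origin at the centre of its underside, long side along its y
- angle_bracket: loose aluminium angle offcut 40 x 60 x 50 mm on the bench to the left of the rack; origin at the centre of its underside
Things that resemble listed ones, but are neither listed nor needed, are in the scene too. Leave any green or pink look-alike of the bushing_2 alone.

How it is judged:
By the outcome, as a careful person would: the job done as asked, in the order asked, and still so for the second after the job is handed in, with the robot touching nothing.
It also fails if it takes over 48 s, if anything falls off the work surface, if the arm or the gripper's body presses on something with over 40 N, if the wrist force passes 120 N, or if a joint passes its speed limit or range.

## Working session

There is one attempt and no reset: what is moved stays moved. The work goes in short steps, Python scripts to look and compute and a tool call to move; the robot and the scene stay as the last step left them, time stands still between calls to the robot, and variables do not carry over. Pictures are saved under pics/ and viewed, and the job is handed in when it is done.

Besides the shell and the picture viewer there is one more tool, called after ">>>" in YAML: its name, and indented under it one key for each argument. apply_moves: Moves the arm, as the interface text tells. Its arguments: {"type":"object","properties":{"series":{"type":"array"},"grip_force":{"type":"number"}},"required":["series"]}

```bash
mkdir -p pics; ls
python3 - <<'E'
from bench import arm,cams
import cv2
s=arm.state(); print(s)
for n in ("scene","top"):
    im=cams.camera(n); cv2.imwrite(f"pics/{n}0.png",im[:,:,::-1]); print(n,cams.camera_params(n))
E
```

```text
pics
{'time': 0.0, 'joints': array([-1.33967451e+00,  3.09070959e-01,  1.63518924e+00,  4.15741086e-06,
        1.19965912e+00, -6.97288808e-02]), 'qd': array([-0.00034086, -0.00169586, -0.00016555,  0.00109699,  0.00100908,
       -0.00234221]), 'joint_efforts': array([ 1.63415658e-03, -4.15248907e+01, -2.76666462e+01, -1.23542582e-04,
        1.01753083e-02, -3.93560214e-06]), 'tool_pos': array([ 0.18497963, -0.59614967,  0.2317047 ]), 'tool_rot': array([[ 2.96330747e-01, -5.29195688e-04,  9.55085236e-01],
       [-9.55082563e-01,  2.26568088e-03,  2.96331173e-01],
       [-2.32073554e-03, -9.99997293e-01,  1.65965336e-04]]), 'wrist_force': array([-0.75261488,  0.08003138,  0.04451432]), 'ft_torque': array([ 0.06946736, -0.02878596,  0.04573321]), 'grip_width': 1.0021124887805144}
scene {'vertical_fov': 52.98959880929807, 'cx': 316.22719148833596, 'cy': 201.06795661527843, 'dist': array([0.0083592, 0.       , 0.       , 0.       , 0.       ]), 'rvec': array([ 1.89321673, -1.11227083,  0.63798358]), 'tvec': array([-0.3994656 ,  0.29019172,  0.51183998])}
top {'vertical_fov': 50.060331075022226, 'cx': 321.00170520688306, 'cy': 190.39673342675178, 'dist': array([-0.00559797,  0.        ,  0.        ,  0.        ,  0.        ]), 'rvec': array([ 2.18424342, -2.13465757,  0.14494391]), 'tvec': array([-0.12847237,  0.61382218,  1.02410496])}
```

View pics/scene0.png

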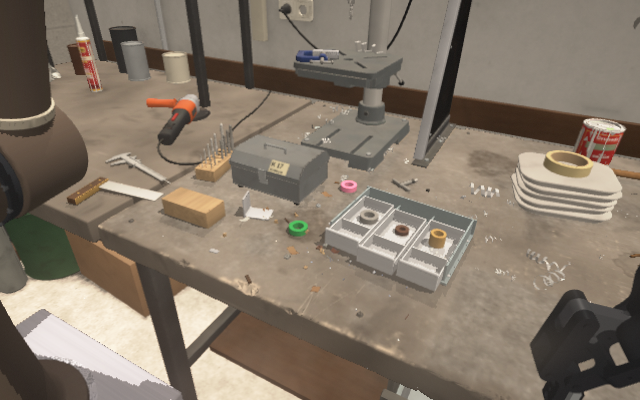

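View pics/top0.png

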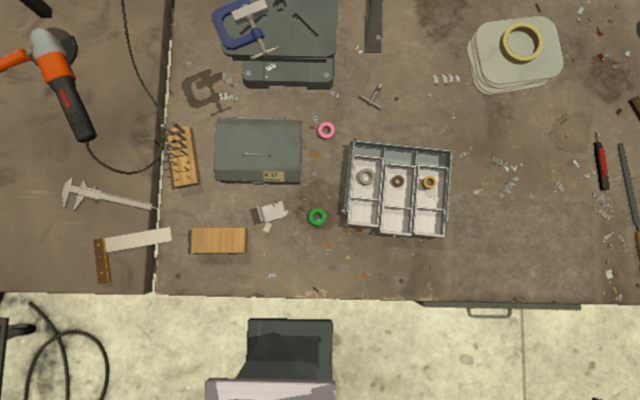

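The scene view shows the tall brass bushing in the right tray (438,238), with the rusty spacer in the middle one and the steel ring in the left. The top view agrees: bushing at (429,183), rack at about (398,190). I'll zoom in next.

```bash
cat > h.py <<'E'
import numpy as np,cv2
from bench import arm,cams
def par(n):
    p=cams.camera_params(n); f=200/np.tan(np.radians(p['vertical_fov'])/2)
    K=np.array([[f,0,p['cx']],[0,f,p['cy']],[0,0,1]]); return K,p['dist'],p['rvec'],p['tvec']
def ray(n,uv,P=None):
    K,d,r,t=P or par(n); R=cv2.Rodrigues(r)[0]
    x=cv2.undistortPoints(np.array(uv,float).reshape(-1,1,2),K,d).reshape(-1,2)
    D=np.c_[x,np.ones(len(x))]@R; return -R.T@np.ravel(t),D
def onz(n,uv,z,P=None):
    o,D=ray(n,uv,P); return o+D*((z-o[2])/D[:,2])[:,None]
def proj(n,X,P=None):
    K,d,r,t=P or par(n); return cv2.projectPoints(np.array(X,float).reshape(-1,1,3),r,t,K,d)[0].reshape(-1,2)
E
python3 - <<'E'
import cv2
a=cv2.imread('pics/top0.png')[130:245,335:465]; cv2.imwrite('pics/topz.png',cv2.resize(a,None,fx=5,fy=5,interpolation=cv2.INTER_CUBIC))
a=cv2.imread('pics/scene0.png')[180:295,320:480]; cv2.imwrite('pics/scenez.png',cv2.resize(a,None,fx=5,fy=5,interpolation=cv2.INTER_CUBIC))
E
```

```text
(no output)
```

View pics/topz.png

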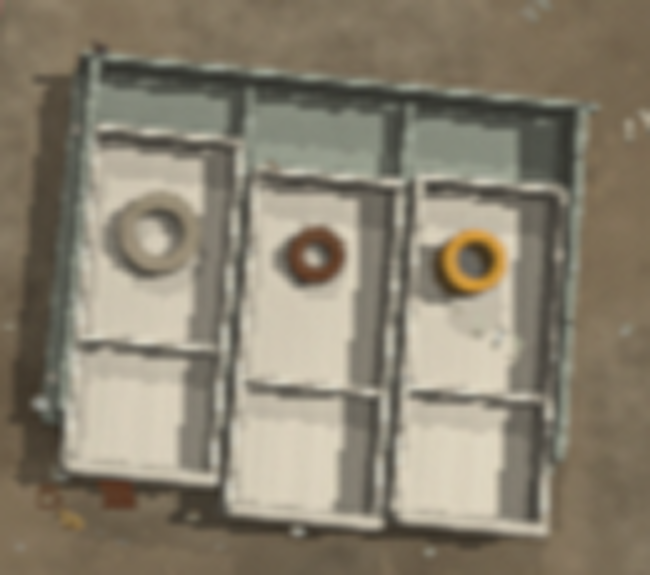

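View pics/scenez.png

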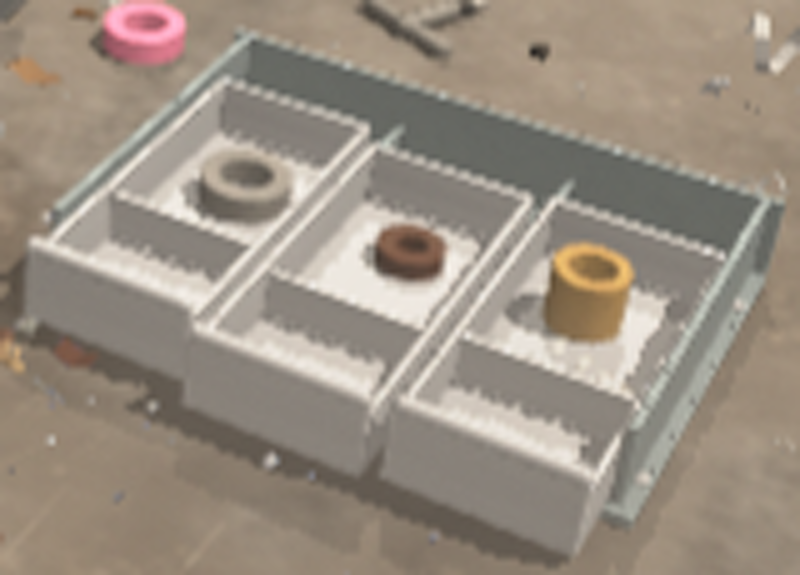

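```bash
cat > m.py <<'E'
from h import *
z=lambda l:np.array(l)/5+np.array([335,130])-0.4
s=lambda l:np.array(l)/5+np.array([320,180])-0.4
A=z([(65,470),(218,483),(226,518),(385,525),(392,518),(548,530)])
P=onz('top',A,.0445); print('lips top',P.round(4))
B=onz('top',z([(85,58),(585,105)]),.044); print('back',B.round(4)); d=B[0]-B[1]; L=np.linalg.norm(d)
y=d/L; print(L, 'yaw',np.degrees(np.arctan2(-y[0],y[1])))
for i in range(3):
    e=P[2*i]-P[2*i+1]; print('lip',np.linalg.norm(e),np.degrees(np.arctan2(-e[0],e[1])), P[2*i:2*i+2].mean(0))
S=s([(35,243),(195,310),(195,330),(375,400),(395,398),(590,480)])
Q=onz('scene',S,.0445); print('scene lips',Q.round(4))
print('scene back',onz('scene',s([(243,33),(775,200)]),.044).round(4))
yaw=np.arctan2(-y[0],y[1]); c,sn=np.cos(yaw),np.sin(yaw)
bm=B.mean(0)
for i in range(3):
    m=P[2*i:2*i+2].mean(0)-bm; print(i,'rack-frame offset from back',c*m[0]+sn*m[1],-sn*m[0]+c*m[1])
E
python3 m.py
```

```text
lips top [[ 0.5356 -0.1813  0.0445]
 [ 0.5309 -0.2563  0.0445]
 [ 0.5139 -0.2603  0.0445]
 [ 0.5123 -0.3382  0.0445]
 [ 0.5158 -0.3416  0.0445]
 [ 0.5116 -0.4181  0.0445]]
back [[ 0.7423 -0.1883  0.044 ]
 [ 0.7244 -0.4398  0.044 ]]
0.25212326888673264 yaw -4.070829391352254
lip 0.0751884128841297 -3.545006544871052 [ 0.53324063 -0.21878179  0.0445    ]
lip 0.07787058070790458 -1.2219678715774913 [ 0.5131099 -0.2992416  0.0445   ]
lip 0.07657705929999811 -3.0961250751303373 [ 0.51369654 -0.37984591  0.0445    ]
scene lips [[ 0.5385 -0.1845  0.0445]
 [ 0.5299 -0.2591  0.0445]
 [ 0.5183 -0.2642  0.0445]
 [ 0.5131 -0.3383  0.0445]
 [ 0.5179 -0.3444  0.0445]
 [ 0.5094 -0.4183  0.0445]]
scene back [[ 0.7434 -0.1916  0.044 ]
 [ 0.7239 -0.4428  0.044 ]]
0 rack-frame offset from back -0.20639062288520552 0.08085178642275834
1 rack-frame offset from back -0.22075875171338025 -0.000834105365267783
2 rack-frame offset from back -0.21445152691963193 -0.08119340370864973
```

The two views agree to about 4 mm. The bushing is in the right tray, the rack yaw is about −4.2°, and the lips are near (0.536,−0.220), (0.517,−0.301) and (0.516,−0.381). I'll close the fingers, align tool z with rack x and move over the right finger pocket.

>>> apply_moves:
  series:
    - [0, -0.9, 0, 4, 3]
    - [0, -1.8, 0, 8, 6]
    - [0, -2.7, 0, 12, 9]
    - [0, -3.6, 1, 16, 12]
    - [0, -4.5, 2, 20, 15]
    - [0, -5.4, 3, 24, 18]
    - [0, -6.3, 4, 28, 21.4]
    - [0, -7, 5, 30, 21.4]
  grip_force: 20

```text
time: 0.77
tool_pos: [0.4543, -0.4387, 0.1823]
tool_rot: [[-0.072, 0.002, 0.997], [-0.997, 0.001, -0.072], [-0.001, -1.0, 0.002]]
wrist_force: [-0.2, 0.1, 0.3]
grip_width: 0.002
```

```bash
cat > go.py <<'E'
import sys
from h import *
def info(t=None):
    s=arm.state(); R=s['tool_rot']; p=s['tool_pos']
    print('t',round(float(s['time']),2),'p',p.round(4),'zyaw',np.degrees(np.arctan2(R[1,2],R[0,2])).round(2),'F',s['wrist_force'].round(2),'g',round(float(s['grip_width']),3))
    if t is not None: print('shift cm',(100*R.T@(np.array(t)-p)).round(2))
if __name__=='__main__': info([float(v) for v in sys.argv[1:4]] if len(sys.argv)>3 else None)
E
python3 go.py 0.55 -0.3835 0.14
```

```text
t 0.77 p [ 0.4543 -0.4387  0.1823] zyaw -4.15 F [-0.22  0.15  0.31] g 0.002
shift cm [-6.2   4.25  9.13]
```

>>> apply_moves:
  series:
    - [0, -2, 1, 3, 0]
    - [0, -4, 2, 6, 0]
    - [0, -6.2, 4, 9.1, 0]
    - [0, -6.2, 4, 9.1, 0]
    - [0, -6.2, 4, 9.1, 0]

```text
time: 1.18
tool_pos: [0.5464, -0.3832, 0.1401]
tool_rot: [[-0.069, -0.004, 0.998], [-0.998, 0.003, -0.069], [-0.003, -1.0, -0.004]]
wrist_force: [-0.1, 0.1, 0.7]
grip_width: 0.001
```

```bash
python3 go.py 0.55 -0.3835 0.05
python3 - <<'E'
from h import *
for n in('wrist','scene'): cv2.imwrite(f'pics/{n}1.png',cams.camera(n)[:,:,::-1])
E
```

```text
t 1.18 p [ 0.5464 -0.3832  0.1401] zyaw -3.94 F [-0.13  0.07  0.66] g 0.001
shift cm [0.03 9.01 0.4 ]
```

View pics/wrist1.png

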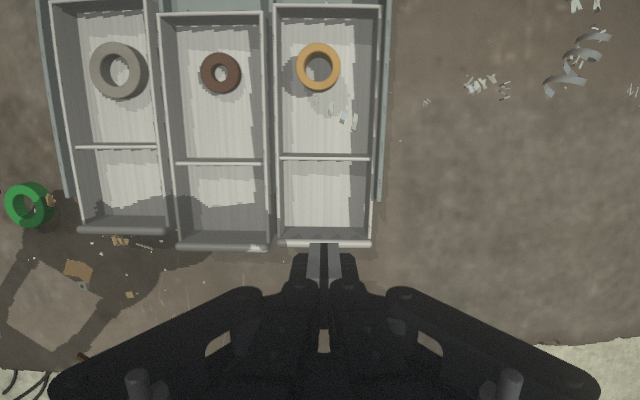

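View pics/scene1.png

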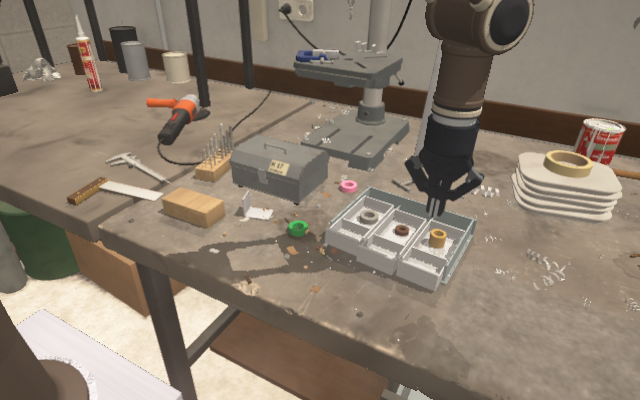

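The wrist view shows the bushing at (318,66) in the right tray, with lips at row 230 (left), 247 (middle) and 244 (right). The shut fingertips are at about (324,245). I'll check the lip positions and the tip length.

Run:
```python
from h import *
s=arm.state();p=s['tool_pos'];R=s['tool_rot']
P=par('wrist')
for n,uv in dict(left=[(78,230),(168,230)],mid=[(177,247),(268,247)],right=[(277,243),(371,243)]).items():
    q=onz('wrist',uv,.0445,P); print(n,q.round(4).tolist(),q.mean(0).round(4))
print('back corners?')
for k in(0,.022,.035): print(k,proj('wrist',p+R[:,1]*k,P).round(0),proj('scene',p+R[:,1]*k).round(0))
a=cv2.imread('pics/scene1.png')[140:300,360:500]; cv2.imwrite('pics/s1z.png',cv2.resize(a,None,fx=4,fy=4))
```

```text
left [[0.5383, -0.183, 0.0445], [0.5333, -0.26, 0.0445]] [ 0.5358 -0.2215  0.0445]
mid [[0.5183, -0.2644, 0.0445], [0.5133, -0.3385, 0.0445]] [ 0.5158 -0.3015  0.0445]
right [[0.5162, -0.3461, 0.0445], [0.5108, -0.4207, 0.0445]] [ 0.5135 -0.3834  0.0445]
back corners?
0 [[325. 261.]] [[434. 214.]]
0.022 [[325. 243.]] [[432. 224.]]
0.035 [[325. 234.]] [[431. 230.]]
```

View pics/s1z.png

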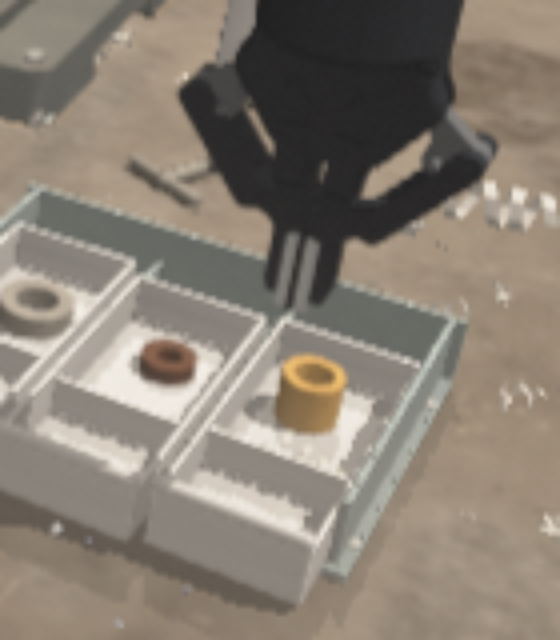

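```bash
python3 go.py 0.548 -0.3845 0.05
```

```text
t 1.28 p [ 0.5456 -0.3859  0.1424] zyaw -4.13 F [ 0.07 -0.66  0.  ] g 0.002
shift cm [-0.16  9.24  0.24]
```

>>> apply_moves:
  series:
    - [0, -0.1, 2, 0.2, 0]
    - [0, -0.1, 4, 0.2, 0]
    - [0, -0.1, 6, 0.2, 0]
    - [0, -0.1, 7.5, 0.2, 0]
    - [0, -0.1, 8.5, 0.2, 0]
    - [0, -0.1, 9.2, 0.2, 0]
    - [0, -0.1, 9.2, 0.2, 0]

```text
time: 1.87
tool_pos: [0.547, -0.3851, 0.0496]
tool_rot: [[-0.074, -0.002, 0.997], [-0.997, 0.001, -0.074], [-0.001, -1.0, -0.002]]
wrist_force: [0.4, -0.3, 0.1]
grip_width: -0.001
```

Run:
```python
from h import *
from go import info
for n in('wrist','scene'):
    P=par(n);s=arm.state();p=s['tool_pos'];R=s['tool_rot']
    im=cams.camera(n)[:,:,::-1]; cv2.imwrite(f'pics/{n}2.png',im)
    if n=='scene':cv2.imwrite('pics/s2z.png',cv2.resize(im[140:300,360:500],None,fx=4,fy=4))
    for k in(0,.022): print(n,k,proj(n,p+R[:,1]*k,P).round(0))
info()
```

```text
wrist 0 [[325. 261.]]
wrist 0.022 [[325. 243.]]
scene 0 [[426. 255.]]
scene 0.022 [[424. 264.]]
t 1.97 p [ 0.5485 -0.3857  0.0516] zyaw -4.19 F [-0.22 -0.46 -0.13] g 0.003
```

View pics/s2z.png

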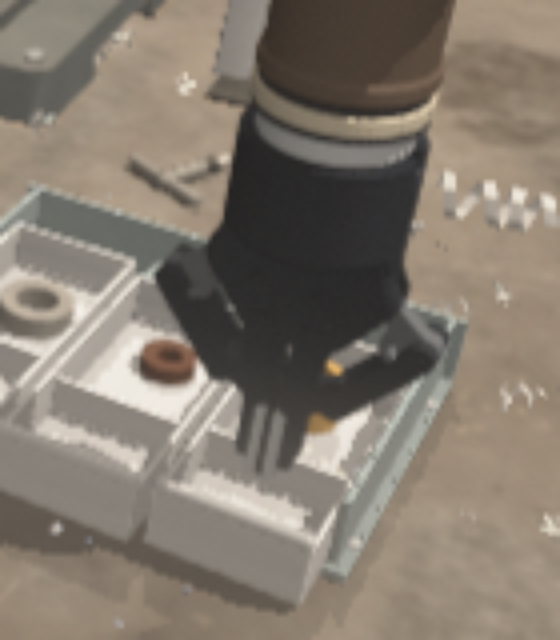

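View pics/wrist2.png

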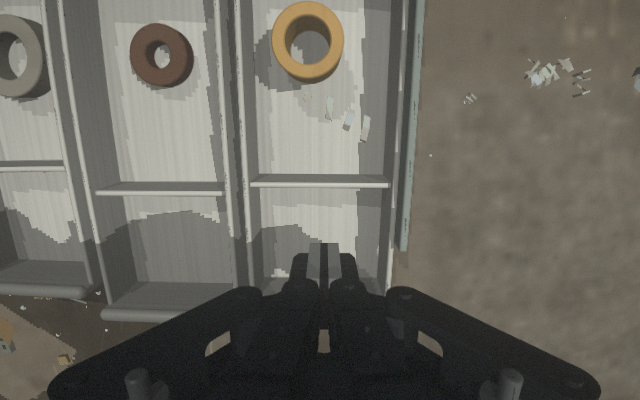

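The tips are inside the pocket at about (426,260) in the scene view, and look slightly shorter than nominal. I'll go 1.4 cm deeper and start drawing the tray.

>>> apply_moves:
  series:
    - [0, 0, 0.8, 0, 0]
    - [0, 0, 1.4, 0, 0]
    - [0, 0, 1.4, 0, 0]
    - [0, 0, 1.4, -0.8, 0]
    - [0, 0, 1.4, -1.6, 0]
    - [0, 0, 1.4, -2.4, 0]
    - [0, 0, 1.4, -3.2, 0]
    - [0, 0, 1.4, -3.2, 0]

```text
time: 2.63
tool_pos: [0.5141, -0.3823, 0.0368]
tool_rot: [[-0.073, -0.002, 0.997], [-0.997, 0.001, -0.073], [-0.001, -1.0, -0.002]]
wrist_force: [0.2, 0.0, 0.1]
grip_width: 0.002
```

Run:
```python
from h import *
from go import info
info()
im=cams.camera('scene')[:,:,::-1]; cv2.imwrite('pics/s3z.png',cv2.resize(im[140:300,360:500],None,fx=4,fy=4))
```

```text
t 2.63 p [ 0.5141 -0.3823  0.0368] zyaw -4.2 F [0.17 0.04 0.11] g 0.002
```

View pics/s3z.png

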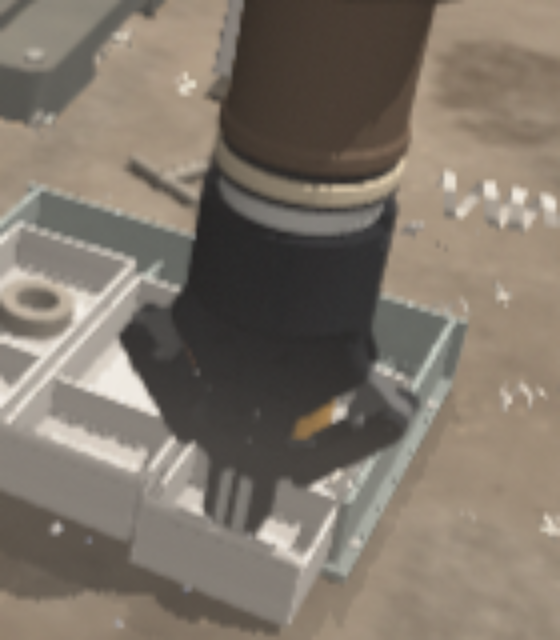

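The tray is following: its front corner moved from (300,605) to (280,630) in the zoomed crop. I'll keep drawing.

>>> apply_moves:
  series:
    - [0, 0, 0, -0.7, 0]
    - [0, 0, 0, -1.4, 0]
    - [0, 0, 0, -2.1, 0]
    - [0, 0, 0, -2.8, 0]
    - [0, 0, 0, -3.5, 0]
    - [0, 0, 0, -4.0, 0]
    - [0, 0, 0, -4.0, 0]

```text
time: 3.27
tool_pos: [0.4748, -0.3796, 0.0368]
tool_rot: [[-0.073, -0.002, 0.997], [-0.997, 0.001, -0.073], [-0.001, -1.0, -0.002]]
wrist_force: [0.1, -0.6, 0.2]
grip_width: 0.002
```

Run:
```python
from h import *
from go import info
info()
for n in('wrist','scene'):
    im=cams.camera(n)[:,:,::-1]; cv2.imwrite(f'pics/{n}4.png',im)
    if n=='scene':cv2.imwrite('pics/s4z.png',cv2.resize(im[160:320,360:500],None,fx=4,fy=4))
```

```text
t 3.27 p [ 0.4748 -0.3796  0.0368] zyaw -4.19 F [ 0.07 -0.65  0.18] g 0.002
```

View pics/s4z.png

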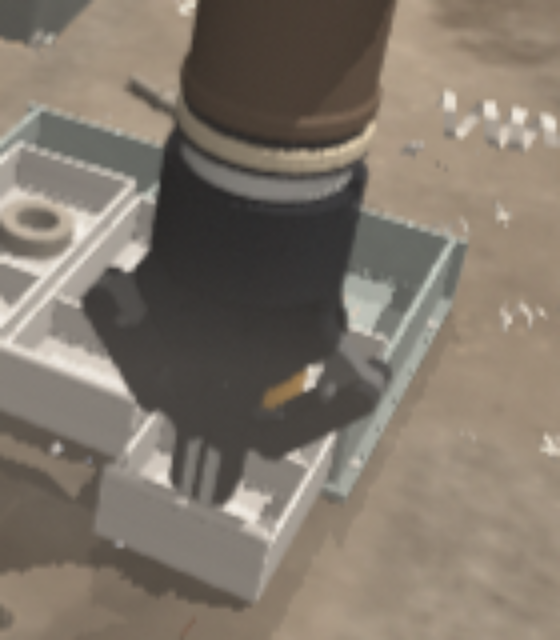

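View pics/wrist4.png

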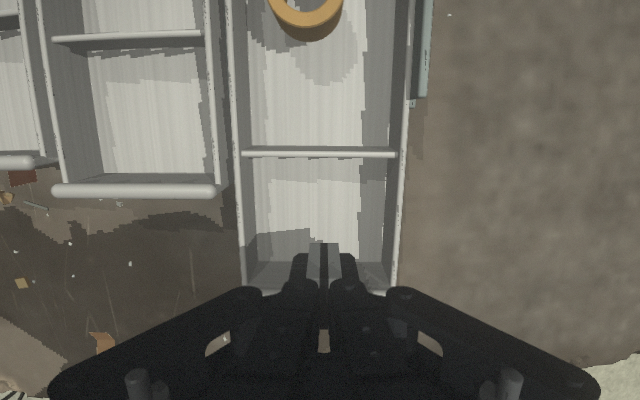

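The tray is still following, with the bushing staying behind the divider. I'll go slowly towards the stop and watch the force.

>>> apply_moves:
  series:
    - [0, 0, 0, -0.3, 0]
    - [0, 0, 0, -0.6, 0]
    - [0, 0, 0, -0.9, 0]
    - [0, 0, 0, -0.9, 0]

```text
time: 3.7
tool_pos: [0.4678, -0.3792, 0.0369]
tool_rot: [[-0.073, 0.001, 0.997], [-0.997, -0.0, -0.073], [0.0, -1.0, 0.001]]
wrist_force: [3.1, -0.5, -2.3]
grip_width: 0.002
```

>>> apply_moves:
  series:
    - [0, 0, 0, -0.2, 0]
    - [0, 0, 0, -0.4, 0]
    - [0, 0, 0, -0.4, 0]

```text
time: 3.95
tool_pos: [0.4676, -0.3793, 0.0371]
tool_rot: [[-0.075, 0.009, 0.997], [-0.997, -0.002, -0.075], [0.002, -1.0, 0.009]]
wrist_force: [11.9, 0.4, -7.8]
grip_width: -0.003
```

The tray has stopped at x≈0.4676 with 12 N of resistance, so it is at its stop. I'll back off, lift, and head to the front of the middle tray.

>>> apply_moves:
  series:
    - [0, 0, 0, 1, 0]
    - [0, 0, 0, 2, 0]
    - [0, 0, 0, 2.2, 0]
    - [0, 0, -2, 2.2, 0]
    - [0, 0, -5, 2.2, 0]
    - [0, 0, -8, 2.2, 0]
    - [0, 0, -10, 2.2, 0]
    - [0, 0, -10, 2.2, 0]

```text
time: 4.62
tool_pos: [0.4882, -0.3834, 0.1429]
tool_rot: [[-0.072, 0.007, 0.997], [-0.997, -0.007, -0.072], [0.006, -1.0, 0.007]]
wrist_force: [1.2, -0.3, -0.2]
grip_width: -0.001
```

Run:
```python
from h import *
from go import info
info([0.47,-0.296,0.137])
for n in('wrist','top'):
    P=par(n); im=cams.camera(n)[:,:,::-1]; cv2.imwrite(f'pics/{n}5.png',im)
```

```text
t 4.62 p [ 0.4882 -0.3834  0.1429] zyaw -4.15 F [ 1.19 -0.34 -0.17] g -0.001
shift cm [-8.59  0.51 -2.45]
```

View pics/wrist5.png

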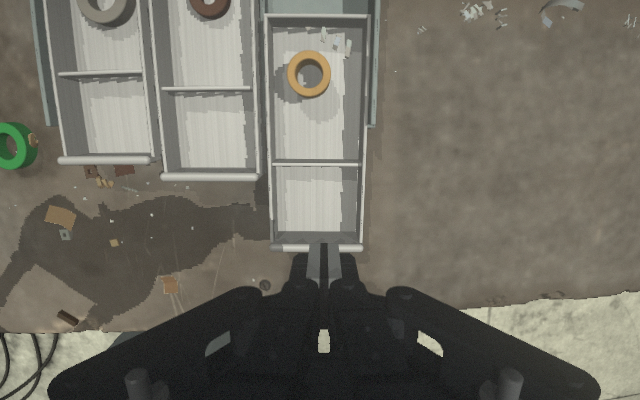

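>>> apply_moves:
  series:
    - [0, -2.8, 0, -1.2, 0]
    - [0, -5.6, 0, -2.4, 0]
    - [0, -8.4, 0, -2.4, 0]
    - [0, -8.4, 2.5, -2.4, 0]
    - [0, -8.4, 5, -2.4, 0]
    - [0, -8.4, 7.5, -2.4, 0]
    - [0, -8.4, 9.5, -2.4, 0]
    - [0, -8.4, 9.8, -2.4, 0]

```text
time: 5.38
tool_pos: [0.4628, -0.2915, 0.0332]
tool_rot: [[-0.072, -0.01, 0.997], [-0.997, 0.007, -0.072], [-0.006, -1.0, -0.011]]
wrist_force: [-0.1, 0.2, 0.0]
grip_width: 0.004
```

Run:
```python
from h import *
from go import info
info([0.495,-0.2998,0.04])
im=cams.camera('scene')[:,:,::-1]; cv2.imwrite('pics/s6z.png',cv2.resize(im[160:320,320:500],None,fx=4,fy=3.7))
```

```text
t 5.38 p [ 0.4628 -0.2915  0.0332] zyaw -4.15 F [-0.07  0.18  0.02] g 0.004
shift cm [ 0.59 -0.72  3.27]
```

View pics/s6z.png

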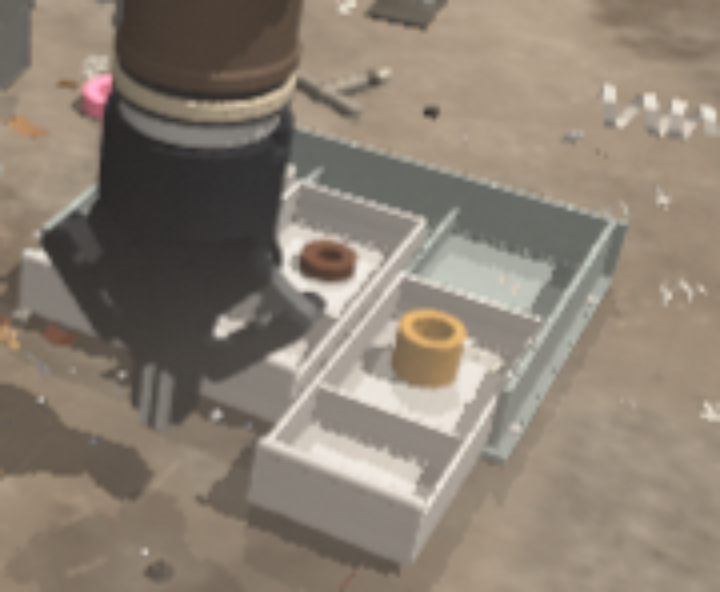

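The bushing tray is well out, and the fingertips stand in front of the middle tray, clear of the right one. Now I'll push the middle tray home.

>>> apply_moves:
  series:
    - [0, 0.6, -0.4, 1, 0]
    - [0, 0.6, -0.4, 2, 0]
    - [0, 0.6, -0.4, 3, 0]
    - [0, 0.6, -0.4, 3.8, 0]
    - [0, 0.6, -0.4, 4.6, 0]
    - [0, 0.6, -0.4, 5.4, 0]
    - [0, 0.6, -0.4, 6.2, 0]
    - [0, 0.6, -0.4, 6.2, 0]

```text
time: 6.1
tool_pos: [0.5314, -0.3059, 0.0436]
tool_rot: [[-0.072, 0.003, 0.997], [-0.997, -0.001, -0.072], [0.001, -1.0, 0.003]]
wrist_force: [-0.1, 0.1, 0.2]
grip_width: -0.002
```

>>> apply_moves:
  series:
    - [0, 0, 0, 0.4, 0]
    - [0, 0, 0, 0.8, 0]
    - [0, 0, 0, 1.2, 0]
    - [0, 0, 0, 1.2, 0]

```text
time: 6.43
tool_pos: [0.5414, -0.3059, 0.0426]
tool_rot: [[-0.073, -0.0, 0.997], [-0.997, 0.001, -0.073], [-0.001, -1.0, -0.0]]
wrist_force: [-0.4, 0.2, -0.1]
grip_width: 0.001
```

>>> apply_moves:
  series:
    - [0, 0, 0, 0.3, 0]
    - [0, 0, 0, 0.6, 0]
    - [0, 0, 0, 0.6, 0]

```text
time: 6.68
tool_pos: [0.5455, -0.3063, 0.0425]
tool_rot: [[-0.072, -0.004, 0.997], [-0.997, 0.002, -0.072], [-0.001, -1.0, -0.004]]
wrist_force: [-4.4, 0.6, 2.6]
grip_width: -0.002
```

Run:
```python
from h import *
from go import info
info()
im=cams.camera('scene')[:,:,::-1]; cv2.imwrite('pics/s7z.png',cv2.resize(im[160:320,320:500],None,fx=4,fy=3.7))
im=cams.camera('wrist')[:,:,::-1]; cv2.imwrite('pics/w7.png',im)
```

```text
t 6.68 p [ 0.5455 -0.3063  0.0425] zyaw -4.14 F [-4.37  0.64  2.63] g -0.002
```

View pics/s7z.png

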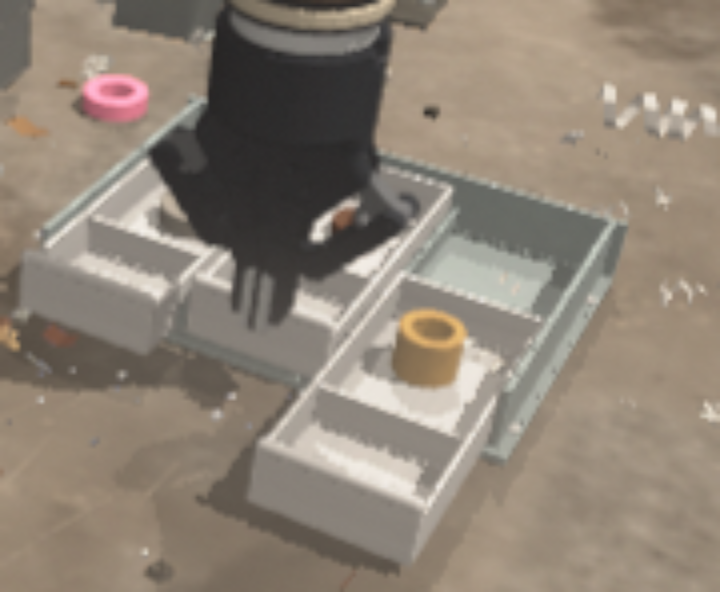

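View pics/w7.png

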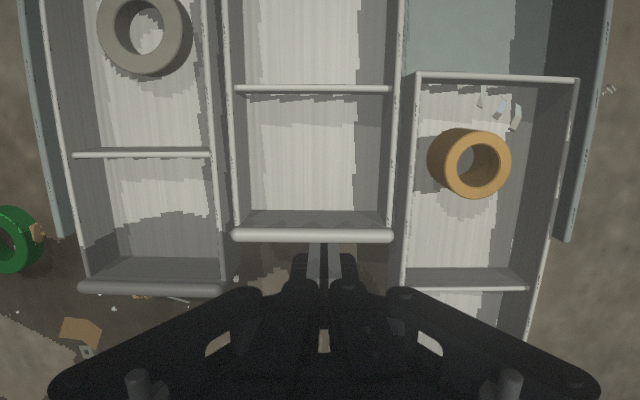

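At 4.4 N it looks like the home stop. The geometry fits too: 72 mm plus twice (half finger + lip radius) comes to about 100 mm. One firmer press to confirm.

>>> apply_moves:
  series:
    - [0, 0, 0, 0.3, 0]
    - [0, 0, 0, 0.5, 0]
    - [0, 0, 0, 0.5, 0]

```text
time: 7.03
tool_pos: [0.546, -0.3063, 0.0424]
tool_rot: [[-0.071, -0.014, 0.997], [-0.997, 0.004, -0.071], [-0.003, -1.0, -0.014]]
wrist_force: [-14.7, -0.2, 10.7]
grip_width: 0.001
```

>>> apply_moves:
  series:
    - [0, 0, 0, -2, 0]
    - [0, 0, 0, -4, 0]
    - [0, 0, 0, -4, 0]
    - [0, 0, -3, -4, 0]
    - [0, 0, -6, -4, 0]
    - [0, -3, -8, -4, 0]
    - [0, -6, -8, -4, 0]
    - [0, -8.2, -8, -4, 0]

```text
time: 7.7
tool_pos: [0.5215, -0.2222, 0.1259]
tool_rot: [[-0.074, 0.008, 0.997], [-0.997, -0.002, -0.074], [0.002, -1.0, 0.008]]
wrist_force: [-0.3, 0.6, -0.8]
grip_width: -0.0
```

Run:
```python
from h import *
from go import info
info([0.49,-0.218,0.04])
im=cams.camera('wrist')[:,:,::-1]; cv2.imwrite('pics/w8.png',im)
```

```text
t 7.7 p [ 0.5215 -0.2222  0.1259] zyaw -4.23 F [-0.29  0.56 -0.83] g -0.0
shift cm [-0.2   8.56 -3.25]
```

View pics/w8.png

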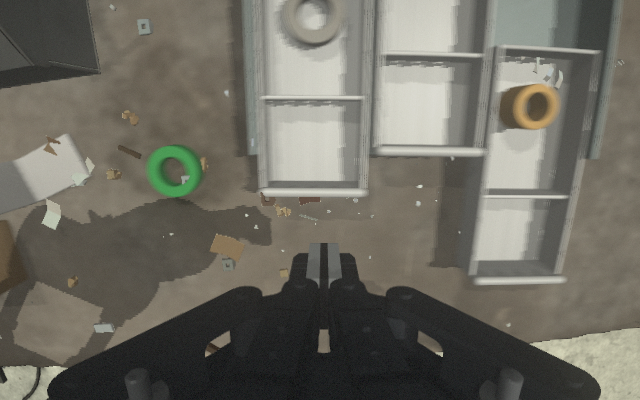

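The middle tray is home: 15 N of resistance at x=0.546 with no further travel. The left lip is at about (315,191), so I'll descend in front of it, clear of the green ring.

>>> apply_moves:
  series:
    - [0, -0.1, 0, -2, 0]
    - [0, -0.1, 0, -3.2, 0]
    - [0, -0.1, 2, -3.2, 0]
    - [0, -0.1, 4, -3.2, 0]
    - [0, -0.1, 6, -3.2, 0]
    - [0, -0.1, 8, -3.2, 0]
    - [0, -0.1, 8.4, -3.2, 0]
    - [0, -0.1, 8.4, -3.2, 0]

```text
time: 8.42
tool_pos: [0.4859, -0.2187, 0.0376]
tool_rot: [[-0.073, -0.001, 0.997], [-0.997, 0.001, -0.073], [-0.001, -1.0, -0.002]]
wrist_force: [0.1, -0.4, -0.4]
grip_width: 0.002
```

Run:
```python
from h import *
from go import info
info([0.552,-0.2225,0.042])
im=cams.camera('scene')[:,:,::-1]; cv2.imwrite('pics/s9z.png',cv2.resize(im[160:320,280:460],None,fx=4,fy=3.7))
```

```text
t 8.42 p [ 0.4859 -0.2187  0.0376] zyaw -4.18 F [ 0.07 -0.39 -0.4 ] g 0.002
shift cm [-0.1  -0.45  6.62]
```

View pics/s9z.png

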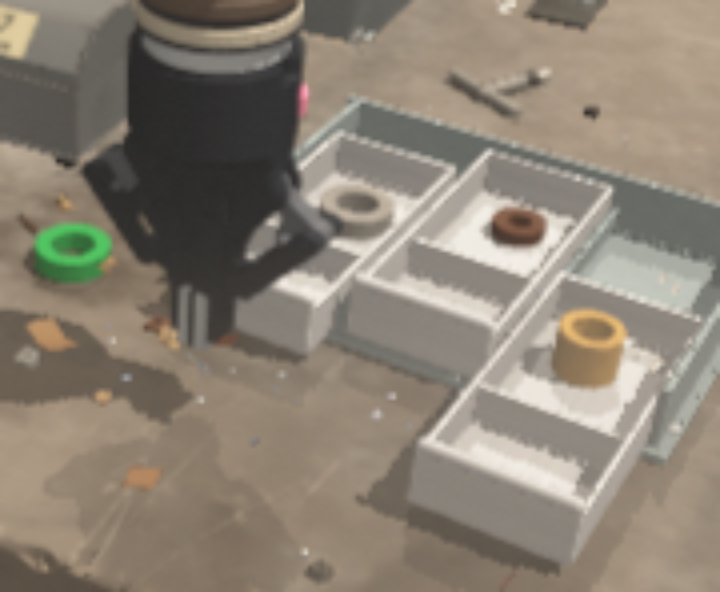

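The middle tray is against the back, and the tips are in front of the left tray. Pushing it now.

>>> apply_moves:
  series:
    - [0, 0, -0.4, 1, 0]
    - [0, 0, -0.4, 2, 0]
    - [0, 0, -0.4, 2.8, 0]
    - [0, 0, -0.4, 3.6, 0]
    - [0, 0, -0.4, 4.4, 0]
    - [0, 0, -0.4, 5.2, 0]
    - [0, 0, -0.4, 6, 0]
    - [0, 0, -0.4, 6, 0]

```text
time: 9.13
tool_pos: [0.5492, -0.2245, 0.0444]
tool_rot: [[-0.072, 0.004, 0.997], [-0.997, -0.002, -0.072], [0.002, -1.0, 0.004]]
wrist_force: [0.6, -0.2, 0.6]
grip_width: 0.002
```

>>> apply_moves:
  series:
    - [0, 0, 0, 0.4, 0]
    - [0, 0, 0, 0.8, 0]
    - [0, 0, 0, 1, 0]
    - [0, 0, 0, 1, 0]

```text
time: 9.47
tool_pos: [0.5526, -0.2238, 0.0426]
tool_rot: [[-0.072, -0.009, 0.997], [-0.997, 0.002, -0.072], [-0.001, -1.0, -0.009]]
wrist_force: [-8.3, -0.3, 8.5]
grip_width: -0.001
```

It stopped at 0.5526, against a predicted 0.552. A short extra press, then withdraw.

>>> apply_moves:
  series:
    - [0, 0, 0, 0.3, 0]
    - [0, 0, 0, 0.3, 0]

```text
time: 9.63
tool_pos: [0.5528, -0.2238, 0.0426]
tool_rot: [[-0.071, -0.015, 0.997], [-0.997, 0.003, -0.071], [-0.002, -1.0, -0.015]]
wrist_force: [-14.4, -0.5, 14.5]
grip_width: -0.001
```

>>> apply_moves:
  series:
    - [0, 0, 0, -2, 0]
    - [0, 0, 0, -4, 0]
    - [0, 0, 0, -5, 0]
    - [0, 0, -3, -5, 0]
    - [0, 0, -6, -5, 0]
    - [0, 0, -10, -8, 0]
    - [0, 0, -14, -11, 0]
    - [0, 0, -16, -14, 0]

```text
time: 10.3
tool_pos: [0.4286, -0.2154, 0.1988]
tool_rot: [[-0.072, 0.004, 0.997], [-0.997, -0.002, -0.072], [0.001, -1.0, 0.004]]
wrist_force: [0.0, -0.6, 1.5]
grip_width: 0.001
```

>>> apply_moves:
  series:
    - [0, 0, 0, -2, 0]
    - [0, 0, 0, -4, 0]
    - [0, 0, 0, -4, 0]
    - [0, 0, 0, -4, 0]

```text
time: 10.63
tool_pos: [0.3873, -0.2119, 0.1964]
tool_rot: [[-0.074, 0.001, 0.997], [-0.997, -0.0, -0.074], [0.0, -1.0, 0.001]]
wrist_force: [-0.6, 0.2, -0.2]
grip_width: -0.0
```

Run:
```python
from h import *
from go import info
info()
a=cams.camera('top')[:,:,::-1]; cv2.imwrite('pics/t10.png',cv2.resize(a[120:265,180:465],None,fx=2.8,fy=2.8,interpolation=cv2.INTER_CUBIC))
im=cams.camera('scene')[:,:,::-1]; cv2.imwrite('pics/s10.png',cv2.resize(im[150:310,140:490],None,fx=2.2,fy=2.2))
```

```text
t 10.63 p [ 0.3873 -0.2119  0.1964] zyaw -4.23 F [-0.64  0.21 -0.17] g -0.0
```

View pics/t10.png

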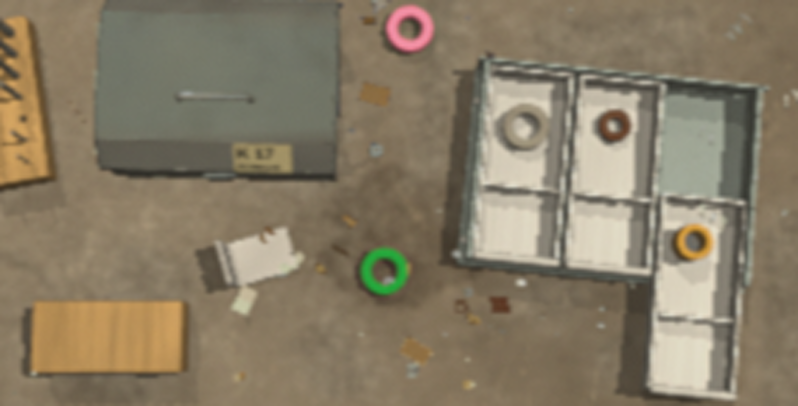

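View pics/s10.png

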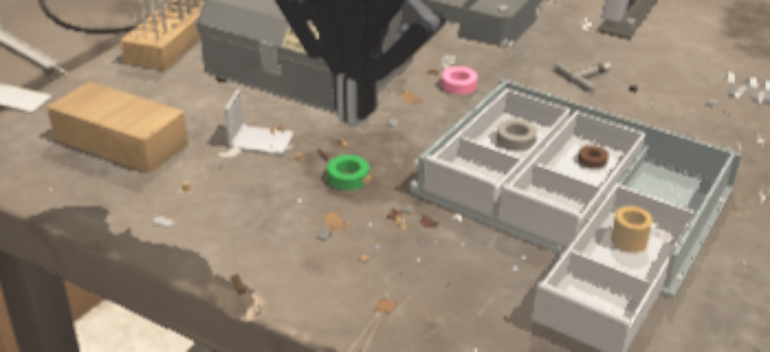

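The left and middle trays sit evenly at the back (lips at crop rows ~262 and ~271), and the right tray is out (row ~393). Parts, block and bracket look undisturbed. I'll check numerically that the right lip is 100 mm further out.

Run:
```python
from h import *
A=np.array([(513,262),(610,271),(691,394)])/2.8+[180,120]-.3
P=onz('top',A,.0445); print(P.round(4)); print('rack-x',(P@[.9973,-.0732,0]).round(4))
S=np.array([(457,182),(545,220),(588,320)])/2.2+[140,150]-.3
Q=onz('scene',S,.0445); print('scene rack-x',(Q@[.9973,-.0732,0]).round(4))
```

```text
[[ 0.5618 -0.2185  0.0445]
 [ 0.5558 -0.3038  0.0445]
 [ 0.4507 -0.3741  0.0445]]
rack-x [0.5762 0.5765 0.4769]
scene rack-x [0.5616 0.5558 0.464 ]
```

The top view puts the left and middle lips level (within 0.3 mm) and the right lip 99–100 mm further out, which matches the stops I felt. Handing in.

```bash
python3 -c "
from bench import hand_in; print(hand_in())"
```

```text
the job is handed in; nothing more can be done
None
```

The job is done and handed in. The tray holding the tall brass bushing is drawn out to its stop, and the other two are pushed fully home. It took about 11 s of the 48 s allowed.

**What I did:** The bushing was in the right tray. I hooked the shut fingertips behind its front lip and drew it out until it stopped moving at about 12 N. I then pushed the middle and left trays home from the front, each to a hard stop at about 15 N. The arm withdrew clear before hand-in.

**Last checks:**
- **Tray positions:** The top view puts the left and middle lips level within 0.3 mm. The right lip is 99 to 100 mm further out, matching the 100 mm travel.
- **Everything else:** By eye in the final pictures, the rings, wood block, bracket and look-alikes were not disturbed by the arm.

**Where checks disagreed:**
- **Scene view of the lips:** A rough reading from the scene camera gave the right lip as 92 to 98 mm further out, from coarsely picked pixels. I relied on the top view and the contact forces instead.
- **Fingertip length:** The scene camera also showed the fingertips 7 to 10 mm shorter than nominal. I went 14 mm deeper into the pocket to be sure of the hook.

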